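Let the bench stop out by one hole

ROBOT

A 6-joint arm with a two-finger parallel gripper is mounted at the origin on a cart in front of the work surface, level with it; the furniture and walls round the work are solid. World frame = base frame: x ahead of the robot, y to its left, z up, the work surface at z = 0. Lengths are in m, angles in rad, forces in N, time in s.
With the tool pointing down it reaches from about 0.3 to 0.825 m from the base axis. Payload 5.4 kg.
Tool frame: the origin (TCP) lies midway between the tips of the shut fingers; the grasp point (between the pads) lies 19 mm behind it; z points along the fingers, y is the direction in which the jaws open and shut (so a half turn about z gives the same grasp; the last joint's range is limited). The gripper opens to 92 mm and grips with 3 to 60 N. Pads are 20 mm wide; open, the fingers measure 128 mm over their backs; the gripper's body (75 mm by 189 mm) begins 69 mm behind the grasp point.
Start: joints at [0.934, 0.158, 1.597, -0, 1.386, -0.21], TCP at [0.238, 0.523, 0.215] pointing down, gripper open.
Joint ranges: [-2.91, 2.91], [-0.94, 2.29], [0.18, 2.7], [-1.29, 4.43], [0.17, 2.64], [-3, 3]. Speed limits (rad/s): [2.57, 2.57, 3.14, 3.14, 3.14, 3.14].

INTERFACE

Orientations are given as a unit quaternion [w, x, y, z].
In Python, from workcell import manip, get_image, calibration, search_frame, silhouettes gives the robot as it stands.
- The arm moves only by the tool send_rows, never from a script. Its argument "moves" is a list of rows, each an object of numbers: "tx", "ty", "tz": the shift along the tool's x, y, z in units of 60 mm (1.0 is 60 mm); "wx", "wy", "wz": the turn, a rotation vector about the tool's x, y, z in units of 10 degrees (1.0 is 10 degrees). In form: [{"tx": .., "ty": .., "tz": .., "wx": .., "wy": .., "wz": ..}, ...]. A call has 1 to 10 rows; each row is the pose to reach, as a shift and turn from the pose measured when the call began, along the tool's axes at that moment; what a row does not reach only later rows make up. A row lasts 1/8 s, in which the tool goes at most 62.5 mm and 10.7 degrees, less where a joint would pass 70% of its speed; a pose out of reach is approached as far as the arm can. A call with a gripper value outside its range is refused whole. "claw" is the opening, from 0 (shut) to 1 (fully open), set as the call begins (left out, the last holds). The fingers move at their own pace and stop on an object; the grip force is fixed at half the most. Time passes only in rows, so rows that repeat a pose let the fingers close. It gives the time, the measured TCP pose, the force and the opening at its end, in the units of the state.
- manip.get_state(): the state, without advancing time (a new reading comes with each control period).
- get_image(name): name is "side" or "top" or "wrist"; returns (picture, depth): 420x560x3 uint8, blue, green, red; 420x560 float32, m along the optical axis (not along the pixel's ray), 0 where there is no reading.
- calibration(name): a dict with "mtx" (3x3 intrinsics, pixels), "position" and "rotation" of the camera in the world; the wrist camera has in their place "T_tool_cam" (4x4, takes a point from camera to tool coordinates, whose origin is the TCP and whose axes are the flange's). Camera axes: x right, y up, looking along -z (the intrinsics and any distortion apply to the point x, -y, -z); pixel columns grow to the right and rows downward; lengths in m; the calibration is good to about 2 mm. A picture is of the moment at which its call begins: read the wrist's pose just before it. calibration takes no time and is no camera call.
- manip.hand_in(): hands the job in, once; it reports no verdict.
Trained networks look in the newest picture that a camera, given by its name, has taken for a name from the list of things; names that differ only in an ending like _2 or _b are one class to them, and where a whole thing is asked for, a point or a joint stands for the part that bears it (a point fixed in the world has none). Each returns a list of dicts, best first, with "p" (0 to 1); they miss things now and then, are a little off and sometimes report something else, mostly with a low value. They report only what shows in the picture. A call takes as long as a camera call.
- search_frame(name, camera): "centre" ([x, y, z] in m, in world coordinates, good to about 4 mm: the middle of the surface that is visible of it).
- silhouettes(name, camera): "region" (420x560 bool, what is visible of it).
The state is a dict: "time": time; "joint_pos": joint angles; "qd": joint speeds; "effort": joint torques, N m; "eef_pos": TCP position; "ee_rot": TCP orientation; "contact_force": force on the tool from outside, world axes, zero at the start; "wrist_torque": the same for the moment, N m; "width": finger opening in m.
Only numpy, scipy, OpenCV 4.12 (cv2) and the standard library are available. Lean on these libraries where they do the work, as an engineer would, in place of code of your own. Each camera call takes 0.05 s, during which the arm holds its last target. There are 200 camera calls.

TASK

The adjustable bench stop is set one hole too short. Turn its wing nut anticlockwise as far as it goes (about a quarter turn) to unclamp the sleeve, then pull the spring plunger's knob up until the pin is clear and, keeping it pulled, slide the sleeve one hole further out, towards its wooden stop face; let the pin down fully into that next hole. Finish while still gripping the knob with the pin fully home, and leave the things lying beside the stop where they are.

Things in the scene. Friction and masses are not known exactly. Their poses are not given: they have to be found in the camera images.
- rig_origin (a point): bench stop, fixed to the bench: a square tube 330 long and 30 wide with a row of 10 mm pin holes 40 mm apart along its top (top of the tube 50 mm above the bench), on a plywood base 340 x 64. This point is the centre of the base's underside; its x axis runs along the tube, +x towards the wooden stop face (outwards), z up
- sleeve (a point): grey sleeve, 160 long, 42 wide, that slides along the tube; this point is the centre of its top face, 56 mm above the bench; x axis along the tube, outwards. The wing nut stands on it 45 mm behind this point (-x), the plunger 45 mm in front (+x); at its front end it carries a pale wooden stop face 12 thick, 96 wide, top 68 mm above the bench, 76 mm from this point
- wing_nut (a point): steel wing nut: one straight upright wing 51 long, 10 thick, reaching from 70 to 98 mm above the bench; this point is at the middle of the wing, on the turning axis, 84 mm above the bench; its x axis runs along the wing, so it is pinched across its y axis. Turns about the vertical, on its captive stud (it does not rise)
- nut_part (a joint): turn of the wing nut in rad, anticlockwise from above positive: 0 fully tight (wing along the tube), 1.6 its stop, where it is loose; takes about 0.15 N m; at the start 0 to 0.35. From 1.2 on the sleeve is free; below about 0.75 the clamp holds it against 40 N and more (apart from 1 to 2 mm of play)
- knob (a point): black knob of the spring plunger: a cylinder 23 in diameter from 75 to 95 mm above the bench, with a cap 30 in diameter from there to 102 mm; this point is on its axis, half-way up the 23 mm cylinder (85 mm above the bench with the pin home); below it is a collar 25 in diameter, whose top is 70 mm above the bench
- plunger_part (a joint): how far the plunger is pulled up, in m: 0 pin fully home in a hole, 0.016 its upper stop; the pin clears the tube at about 0.009. Its spring pushes it down with 4.5 N at 0 and 9 N at 0.016. Lowered between two holes, the pin rests on the tube at about 0.009
- sleeve_part (a joint): travel of the sleeve along the tube in m, outwards positive: about 0 at the start (pin in the present hole), 0.040 at the next hole outwards, 0.080 at the one after; limits -0.012 and 0.092; friction about 2 N when unclamped. The pin has about 1.5 mm of play in a hole, and its round tip centres itself
- wax_tin_center (a point): low round metal tin, 61 in diameter, 18 high, a bystander; point near its centre
- offcut1_center (a point): small pine offcut 58 x 50 x 12, a bystander; point near its centre
- gouge_center (a point): short dark-handled chisel 126 long, 19 high, lying flat, a bystander; point near its centre

How it is judged:
On the way, in this order (a step that is already met when the one before it is completed fails the run):
1. the wing nut is turned loose (more than 1.2 rad) while the pin is still home in the first hole (value of joint nut_part above 1.2 rad and value of joint plunger_part below 0.006 m and value of joint sleeve_part below 0.012 m), for 0.1 s.
2. the robot pulls the plunger up clear of the tube, before the sleeve has reached the next hole (value of joint plunger_part above 0.0085 m and value of joint sleeve_part below 0.03 m and contact force between the fingers and plunger_part above 1 N), for 0.1 s.
At the end, for the whole second after the job is handed in: the sleeve stands at the next hole outwards (40 mm from the start, within 3.5 mm) and at rest, the pin is home (plunger within 3 mm of fully down), the wing nut is still loose (over 1.0 rad) and the fingers still hold the knob (over 1.5 N) (value of joint sleeve_part between 0.0365 and 0.0435 m and value of joint plunger_part below 0.003 m and value of joint nut_part above 1 rad and contact force between the fingers and plunger_part above 1.5 N and not (velocity of joint sleeve_part above 0.01 m/s) and not (velocity of joint sleeve_part below -0.01 m/s)); the arm keeps its last pose, push and grip.
It fails at once if a thing lying beside the stop is pushed more than 25 mm away (distance of any of wax_tin_center, offcut1_center, gouge_center from where it was at the start of the episode above 0.025 m).
It also fails if it takes over 54 s, if anything falls off the work surface, if the arm or the gripper's body presses on something with over 40 N, if the wrist force passes 120 N, or if a joint passes its speed limit or range.

## Working session

There is one attempt and no reset: what is moved stays moved. The work goes in short steps, Python scripts to look and compute and a tool call to move; the robot and the scene stay as the last step left them, time stands still between calls to the robot, and variables do not carry over. Pictures are saved under pics/ and viewed, about 8 in all and at most 12, crops included, and the job is handed in when it is done.

Besides the shell and the picture viewer there is one more tool, called as name(argument=value, ...), one argument or row to a line, values as JSON. send_rows: Moves the arm, as the interface text tells. Its arguments: {"type":"object","properties":{"moves":{"type":"array"},"claw":{"type":"number"}},"required":["moves"]}

```bash
mkdir -p pics; ls
cat > h.py <<'E'
from workcell import manip, get_image, calibration, search_frame, silhouettes
import numpy as np, cv2
E
python3 - <<'E'
from h import *
s=manip.get_state(); print(s)
for c in("top","side"):
    im,d=get_image(c); cv2.imwrite(f"pics/{c}0.png",im)
    for n in("wing_nut","knob","sleeve","wax_tin_center","offcut1_center","gouge_center"):
        for r in search_frame(n,c)[:2]: print(c,n,np.round(r["centre"],4),round(r["p"],2))
    k=calibration(c); print(k)
E
```

```text
pics
{'time': 0.0, 'joint_pos': array([ 9.33870281e-01,  1.59053008e-01,  1.59821856e+00, -2.30419711e-06,
        1.38621290e+00, -2.10114351e-01]), 'qd': array([ 0.00044815, -0.00121287,  0.00052255,  0.00091392,  0.00077424,
       -0.00055161]), 'effort': array([ 7.79446600e-04, -3.85578847e+01, -3.22103870e+01,  7.01385224e-02,
        3.78904631e-02, -1.57982395e-04]), 'eef_pos': array([0.23767847, 0.52288793, 0.21362356]), 'ee_rot': array([-3.87709296e-04,  2.11789406e-01,  9.77314869e-01, -8.62799747e-04]), 'contact_force': array([-0.19840853, -0.04175965,  0.62419626]), 'wrist_torque': array([ 0.00477831, -0.00411271, -0.02211531]), 'width': 0.0917779441598001}
top wing_nut [ 0.4761 -0.1267  0.0963] 0.68
top wing_nut [ 0.5602 -0.1543  0.1051] 0.53
top knob [ 0.5473 -0.1511  0.0504] 0.71
top knob [ 0.5597 -0.1543  0.1028] 0.43
top sleeve [ 0.5293 -0.1434  0.0574] 0.98
top wax_tin_center [ 0.5591 -0.0266  0.0098] 0.71
top wax_tin_center [ 0.5632 -0.1555  0.1031] 0.29
top offcut1_center [ 0.585  -0.2841  0.0129] 0.8
top gouge_center [ 0.4011 -0.2318  0.0171] 0.71
{'mtx': array(
[... 207 characters left out ...]
, 'rotation': array([-0.69484138, -0.06431234,  0.05285364,  0.71432896])}
side wing_nut [ 0.4783 -0.1281  0.0808] 0.86
side knob [ 0.5617 -0.169   0.0895] 0.54
side sleeve [ 0.5229 -0.1538  0.0538] 0.74
side wax_tin_center [ 0.5429 -0.1653  0.0387] 0.57
side wax_tin_center [ 0.5801 -0.0059  0.0102] 0.4
side offcut1_center [ 0.5842 -0.2921  0.0121] 0.91
side gouge_center [ 0.4051 -0.2429  0.0115] 0.71
{'mtx': array([[417.15436899,   0.        , 285.05034737],
       [  0.        , 417.15436899, 202.5057398 ],
       [  0.        ,   0.        ,   1.        ]]), 'position': array([ 0.32228087, -0.93083461,  0.37596461]), 'rotation': array([ 0.81268717,  0.56579869, -0.07707606, -0.11606331])}
```

View pics/top0.png

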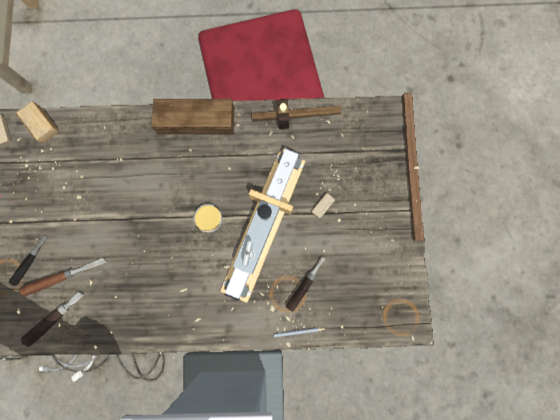

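Run:
```python
from h import *
from scipy.spatial.transform import Rotation as R
im,d=get_image("top");k=calibration("top")
v,u=np.mgrid[:420,:560];K=k["mtx"]
P=np.stack([(u-K[0,2])/K[0,0]*d,-(v-K[1,2])/K[1,1]*d,-d],-1)
W=P@R.from_quat(np.roll(k["rotation"],-1)).as_matrix().T+k["position"]
near=(d>0)&(np.abs(W[...,0]-.53)<.12)&(np.abs(W[...,1]+.14)<.08)
hi=near&(W[...,2]>.085)&(W[...,2]<.115)
n,l,st,c=cv2.connectedComponentsWithStats(hi.astype(np.uint8))
for i in range(1,n):
    if st[i,4]<15: continue
    p=W[l==i]; q=p-p.mean(0); w,V=np.linalg.eigh(np.cov(q[:,:2].T)); a=V[:,1]
    e=q[:,:2]@V; print(st[i,4],p.mean(0).round(4),(p.min(0)+p.max(0))[:2]/2,"ang",np.degrees(np.arctan2(a[1],a[0])).round(1),"ext",np.ptp(e,axis=0).round(4), (np.percentile(p[:,2],[10,50,90])).round(4))
m=near&(W[...,2]>.05)&(W[...,2]<.062)
p=W[m][:,:2].astype(np.float32); print(cv2.minAreaRect(p), len(p))
m=near&(W[...,2]>.03)&(W[...,2]<.112)
p=W[m][:,:2].astype(np.float32); q=p-p.mean(0);w,V=np.linalg.eigh(np.cov(q.T));print(p.mean(0),np.degrees(np.arctan2(V[1,1],V[0,1])))
```

```text
172 [ 0.5607 -0.1585  0.1017] [ 0.56132883 -0.15863223] ang 58.6 ext [0.0286 0.0291] [0.0997 0.1018 0.1035]
135 [ 0.4783 -0.1225  0.0966] [ 0.4784809  -0.12206847] ang 165.9 ext [0.0103 0.0505] [0.0936 0.0967 0.0999]
((0.5267488360404968, -0.15585139393806458), (0.09241701662540436, 0.26157549023628235), 75.28067016601562) 1418
[ 0.5300758  -0.14626792] 155.94838050649338
```

The top view shows the stop with its knob at about pixel (264,212) and its nut at (247,250). The stop face points up and right, the tin is at (208,217), the offcut at (323,205) and the chisel at (305,285). The tube axis is at about -23.6°, and the wing at -14° (nut at about 0.17 rad).

send_rows(
  moves=[
    {"tx": -0.7, "ty": -0.7, "tz": 0, "wz": 1},
    {"tx": -1.4, "ty": -1.4, "tz": 0, "wz": 2},
    {"tx": -2.1, "ty": -2.1, "tz": 0, "wz": 3},
    {"tx": -2.8, "ty": -2.8, "tz": 0, "wz": 4},
    {"tx": -3.5, "ty": -3.5, "tz": 0.1, "wz": 5},
    {"tx": -4.2, "ty": -4.2, "tz": 0.1, "wz": 6},
    {"tx": -4.9, "ty": -4.9, "tz": 0.2, "wz": 7},
    {"tx": -5.6, "ty": -5.6, "tz": 0.2, "wz": 8},
    {"tx": -6.3, "ty": -6.3, "tz": 0.3, "wz": 9},
    {"tx": -7.0, "ty": -7.0, "tz": 0.3, "wz": 10},
  ],
  claw=0.6,
)

```text
validation failed for argument at $.mo...
```

```bash
cat >> h.py <<'E'
from scipy.spatial.transform import Rotation as R
def rot(q): return R.from_quat(np.roll(q,-1))
def plan(xyz,yang):
    """units to reach TCP xyz, tool down, jaw (tool y) at yang degrees"""
    s=manip.get_state(); A=rot(s["ee_rot"]); a=np.radians(yang); y=np.array([np.cos(a),np.sin(a),0]); z=np.array([0,0,-1.])
    B=R.from_matrix(np.stack([np.cross(y,z),y,z],1))
    print("t",(A.inv().apply(np.array(xyz)-s["eef_pos"])/.06).round(3),"w",(np.degrees((A.inv()*B).as_rotvec())/10).round(3),
      "now",s["time"],s["eef_pos"].round(4),"F",s["contact_force"].round(1),"M",s["wrist_torque"].round(2),"w",round(s["width"],4),"j",s["joint_pos"].round(2),"yang",np.degrees(np.arctan2(*A.apply([0,1,0])[[1,0]])).round(1))
def cloud(cam):
    s=manip.get_state(); im,d=get_image(cam);k=calibration(cam)
    v,u=np.mgrid[:420,:560];K=k["mtx"]
    P=np.stack([(u-K[0,2])/K[0,0]*d,-(v-K[1,2])/K[1,1]*d,-d],-1)
    if cam=="wrist":
        T=k["T_tool_cam"]; A=rot(s["ee_rot"]).as_matrix(); M=A@T[:3,:3]; o=A@T[:3,3]+s["eef_pos"]
    else: M=rot(k["rotation"]).as_matrix(); o=k["position"]
    return im,d,P@M.T+o
def blobs(W,d,lo=.085,hi=.115):
    near=(d>0)&(np.abs(W[...,0]-.53)<.13)&(np.abs(W[...,1]+.14)<.09)
    n,l,st,c=cv2.connectedComponentsWithStats((near&(W[...,2]>lo)&(W[...,2]<hi)).astype(np.uint8))
    for i in range(1,n):
        if st[i,4]<40: continue
        p=W[l==i].astype(np.float32); 
        print(st[i,4],"mean",p.mean(0).round(4),"rect",[np.round(x,4) for x in cv2.minAreaRect(p[:,:2]*1000)],"z",np.percentile(p[:,2],[5,50,95]).round(4))
E
python3 -c "
from h import *
plan([.465,-.12,.21],-104)"
```

```text
t [-7.882 -8.196  0.077] w [ 0.     0.    16.955] now 0.75 [0.238  0.5234 0.2146] F [-0.3  0.3 -1.1] M [-0.05  0.02 -0.  ] w 0.0915 j [ 0.93  0.16  1.6  -0.    1.39 -0.21] yang 65.5
```

send_rows(
  moves=[
    {"tx": -0.7, "ty": -0.7, "tz": 0, "wx": 0, "wy": 0, "wz": 1},
    {"tx": -1.4, "ty": -1.4, "tz": 0, "wx": 0, "wy": 0, "wz": 2},
  ],
  claw=0.6,
)

```text
time: 1.0
eef_pos: [0.28, 0.4111, 0.2145]
ee_rot: [0.0, 0.38, 0.925, 0.0]
contact_force: [1.5, -0.7, 0.1]
width: 0.0742
```

send_rows(
  moves=[
    {"tx": -0.8, "ty": -0.4, "tz": 0, "wx": 0, "wy": 0, "wz": 1},
    {"tx": -1.6, "ty": -0.8, "tz": 0, "wx": 0, "wy": 0, "wz": 2},
    {"tx": -2.4, "ty": -1.2, "tz": 0, "wx": 0, "wy": 0, "wz": 3},
    {"tx": -3.2, "ty": -1.6, "tz": 0, "wx": 0, "wy": 0, "wz": 4},
    {"tx": -4.0, "ty": -2.0, "tz": 0, "wx": 0, "wy": 0, "wz": 5},
    {"tx": -4.8, "ty": -2.4, "tz": 0, "wx": 0, "wy": 0, "wz": 6},
    {"tx": -5.6, "ty": -2.8, "tz": 0, "wx": 0, "wy": 0, "wz": 7},
    {"tx": -6.4, "ty": -3.2, "tz": 0, "wx": 0, "wy": 0, "wz": 8},
    {"tx": -7.2, "ty": -3.6, "tz": 0, "wx": 0, "wy": 0, "wz": 9},
    {"tx": -8.0, "ty": -4.0, "tz": 0, "wx": 0, "wy": 0, "wz": 10},
  ],
)

```text
time: 2.25
eef_pos: [0.4529, -0.099, 0.2149]
ee_rot: [0.0, 0.954, 0.3, 0.001]
contact_force: [0.8, -0.1, 0.5]
width: 0.055
```

```bash
python3 -c "
from h import *
plan([.465,-.12,.21],-104)"
```

```text
t [-0.035  0.402  0.082] w [ 3.000e-03 -7.000e-03  4.896e+00] now 2.25 [ 0.4529 -0.099   0.2149] F [ 0.8 -0.1  0.5] M [-0.08  0.13 -0.04] w 0.055 j [-0.48 -0.14  1.9   0.    1.38  0.48] yang -55.0
```

send_rows(
  moves=[
    {"tx": 0, "ty": 0.4, "tz": 0, "wx": 0, "wy": 0, "wz": 1},
    {"tx": 0, "ty": 0.4, "tz": 0, "wx": 0, "wy": 0, "wz": 2},
    {"tx": 0, "ty": 0.4, "tz": 0, "wx": 0, "wy": 0, "wz": 3},
    {"tx": 0, "ty": 0.4, "tz": 0, "wx": 0, "wy": 0, "wz": 4},
    {"tx": 0, "ty": 0.4, "tz": 0, "wx": 0, "wy": 0, "wz": 4.9},
    {"tx": 0, "ty": 0.4, "tz": 0, "wx": 0, "wy": 0, "wz": 4.9},
  ],
)

```text
time: 3.0
eef_pos: [0.4667, -0.1187, 0.215]
ee_rot: [0.0, 0.993, -0.121, 0.001]
contact_force: [0.2, -0.7, 0.3]
width: 0.0553
```

```bash
python3 -c "
from h import *
im,d,W=cloud('wrist'); cv2.imwrite('pics/w1.png',im); blobs(W,d)
plan([.478,-.1225,.07],-104)"
```

```text
907 mean [ 0.5626 -0.1583  0.1019] rect [array([ 562.4623, -158.3613]), array([28.8068, 28.5344]), np.float64(76.0779)] z [0.1005 0.1019 0.1031]
478 mean [ 0.4822 -0.1223  0.0971] rect [array([ 481.3489, -121.901 ]), array([ 9.1035, 49.7577]), np.float64(76.1739)] z [0.0937 0.0971 0.1017]
t [0.195 0.017 2.417] w [ 0.    -0.008  0.013] now 3.05 [ 0.4667 -0.1187  0.215 ] F [ 0.3 -0.3 -0.1] M [0.02 0.15 0.05] w 0.0551 j [-0.5  -0.09  1.85  0.    1.38  1.31] yang -103.9
```

View pics/w1.png

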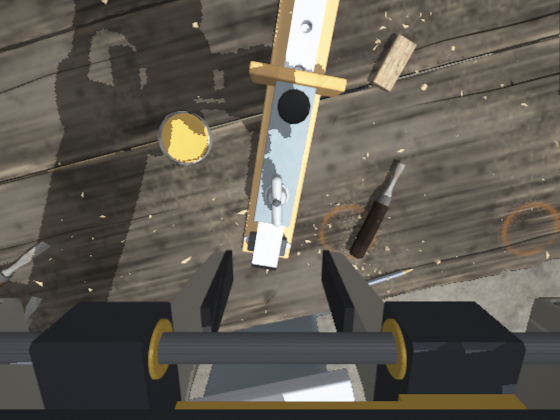

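The wrist view shows the wing at (278,200) and the knob at (293,105), and the jaws straddle the wing. The positions agree with the top camera to about 2 mm.

send_rows(
  moves=[
    {"tx": 0.24, "ty": 0, "tz": 0.6, "wx": 0, "wy": 0, "wz": 0},
    {"tx": 0.24, "ty": 0, "tz": 1.3, "wx": 0, "wy": 0, "wz": 0},
    {"tx": 0.24, "ty": 0, "tz": 1.8, "wx": 0, "wy": 0, "wz": 0},
    {"tx": 0.24, "ty": 0, "tz": 2.2, "wx": 0, "wy": 0, "wz": 0},
    {"tx": 0.24, "ty": 0, "tz": 2.45, "wx": 0, "wy": 0, "wz": 0},
    {"tx": 0.24, "ty": 0, "tz": 2.45, "wx": 0, "wy": 0, "wz": 0},
  ],
)

```text
time: 3.8
eef_pos: [0.4802, -0.1218, 0.0673]
ee_rot: [-0.0, 0.993, -0.12, -0.0]
contact_force: [-0.4, -0.0, 0.5]
width: 0.0552
```

send_rows(
  moves=[
    {"tx": 0, "ty": 0, "tz": 0, "wx": 0, "wy": 0, "wz": 0},
    {"tx": 0, "ty": 0, "tz": 0, "wx": 0, "wy": 0, "wz": 0},
    {"tx": 0, "ty": 0, "tz": 0, "wx": 0, "wy": 0, "wz": 0},
    {"tx": 0, "ty": 0, "tz": 0, "wx": 0, "wy": 0, "wz": 0},
    {"tx": 0, "ty": 0, "tz": 0, "wx": 0, "wy": 0, "wz": 0},
  ],
  claw=0,
)

```text
time: 4.42
eef_pos: [0.4806, -0.1216, 0.0677]
ee_rot: [-0.0, 0.993, -0.12, 0.0]
contact_force: [0.6, 3.5, 2.4]
width: 0.0196
```

```bash
python3 -c "
from h import *
plan([.4805,-.1222,.068],-22)"
```

```text
t [ 0.     0.01  -0.005] w [-4.000e-03 -6.000e-03 -8.181e+00] now 4.425 [ 0.4806 -0.1216  0.0677] F [0.6 3.5 2.4] M [ 0.52  0.07 -0.02] w 0.0196 j [-0.49  0.13  1.95  0.    1.07  1.32] yang -103.8
```

send_rows(
  moves=[
    {"tx": 0, "ty": 0, "tz": 0, "wx": 0, "wy": 0, "wz": 0},
    {"tx": 0, "ty": 0, "tz": 0, "wx": 0, "wy": 0, "wz": 0},
    {"tx": 0, "ty": 0, "tz": 0, "wx": 0, "wy": 0, "wz": 0},
  ],
  claw=0,
)

```text
time: 4.8
eef_pos: [0.4807, -0.1216, 0.0678]
ee_rot: [-0.0, 0.993, -0.12, 0.0]
contact_force: [-0.3, 0.5, 2.4]
width: 0.0194
```

Opening is 19 mm, not 10, so the tips must be on the hub below the wing. I'll open, raise 8 mm and grip again.

send_rows(
  moves=[
    {"tx": 0, "ty": 0, "tz": 0, "wx": 0, "wy": 0, "wz": 0},
    {"tx": 0, "ty": 0, "tz": 0, "wx": 0, "wy": 0, "wz": 0},
    {"tx": 0, "ty": 0, "tz": -0.07, "wx": 0, "wy": 0, "wz": 0},
    {"tx": 0, "ty": 0, "tz": -0.14, "wx": 0, "wy": 0, "wz": 0},
    {"tx": 0, "ty": 0, "tz": -0.14, "wx": 0, "wy": 0, "wz": 0},
  ],
  claw=0.4,
)

```text
time: 5.42
eef_pos: [0.4811, -0.1219, 0.0768]
ee_rot: [-0.0, 0.993, -0.12, 0.001]
contact_force: [0.5, -0.7, 0.7]
width: 0.0364
```

send_rows(
  moves=[
    {"tx": 0, "ty": 0, "tz": 0, "wx": 0, "wy": 0, "wz": 0},
    {"tx": 0, "ty": 0, "tz": 0, "wx": 0, "wy": 0, "wz": 0},
    {"tx": 0, "ty": 0, "tz": 0, "wx": 0, "wy": 0, "wz": 0},
    {"tx": 0, "ty": 0, "tz": 0, "wx": 0, "wy": 0, "wz": 0},
    {"tx": 0, "ty": 0, "tz": 0, "wx": 0, "wy": 0, "wz": 0},
    {"tx": 0, "ty": 0, "tz": 0, "wx": 0, "wy": 0, "wz": 0},
  ],
  claw=0,
)

```text
time: 6.18
eef_pos: [0.481, -0.1217, 0.0767]
ee_rot: [-0.0, 0.993, -0.12, 0.001]
contact_force: [0.2, 1.1, -1.2]
width: 0.0099
```

Gripping the wing at 9.9 mm. Next, turn it anticlockwise.

send_rows(
  moves=[
    {"tx": 0, "ty": 0, "tz": 0, "wx": 0, "wy": 0, "wz": -0.8},
    {"tx": 0, "ty": 0, "tz": 0, "wx": 0, "wy": 0, "wz": -1.6},
    {"tx": 0, "ty": 0, "tz": 0, "wx": 0, "wy": 0, "wz": -2.4},
    {"tx": 0, "ty": 0, "tz": 0, "wx": 0, "wy": 0, "wz": -3.2},
    {"tx": 0, "ty": 0, "tz": 0, "wx": 0, "wy": 0, "wz": -4.0},
    {"tx": 0, "ty": 0, "tz": 0, "wx": 0, "wy": 0, "wz": -4.8},
    {"tx": 0, "ty": 0, "tz": 0, "wx": 0, "wy": 0, "wz": -5.6},
    {"tx": 0, "ty": 0, "tz": 0, "wx": 0, "wy": 0, "wz": -6.4},
  ],
)

```text
time: 7.18
eef_pos: [0.481, -0.1206, 0.0766]
ee_rot: [-0.001, 0.905, 0.426, 0.001]
contact_force: [0.4, 4.8, 0.8]
width: 0.0098
```

send_rows(
  moves=[
    {"tx": 0, "ty": 0, "tz": 0, "wx": 0, "wy": 0, "wz": -0.6},
    {"tx": 0, "ty": 0, "tz": 0, "wx": 0, "wy": 0, "wz": -1.1},
    {"tx": 0, "ty": 0, "tz": 0, "wx": 0, "wy": 0, "wz": -1.5},
    {"tx": 0, "ty": 0, "tz": 0, "wx": 0, "wy": 0, "wz": -1.8},
    {"tx": 0, "ty": 0, "tz": 0, "wx": 0, "wy": 0, "wz": -1.8},
  ],
)

```text
time: 7.8
eef_pos: [0.4809, -0.1203, 0.0767]
ee_rot: [-0.001, 0.827, 0.562, 0.001]
contact_force: [-1.3, 3.5, 1.8]
width: 0.0101
```

```bash
python3 -c "
from h import *
plan([.481,-.1217,.13],-22)"
```

```text
t [-0.017  0.01  -0.889] w [-0.002 -0.021  0.036] now 7.8 [ 0.4809 -0.1203  0.0767] F [-1.3  3.5  1.8] M [ 0.29  0.26 -0.23] w 0.0101 j [-0.49  0.11  1.94  0.    1.09 -0.12] yang -21.6
```

send_rows(
  moves=[
    {"tx": 0, "ty": 0, "tz": 0, "wx": 0, "wy": 0, "wz": 0},
    {"tx": 0, "ty": 0, "tz": 0, "wx": 0, "wy": 0, "wz": 0},
    {"tx": 0, "ty": 0, "tz": 0, "wx": 0, "wy": 0, "wz": 0},
    {"tx": 0, "ty": 0, "tz": -0.5, "wx": 0, "wy": 0, "wz": 0},
    {"tx": 0, "ty": 0, "tz": -1.2, "wx": 0, "wy": 0, "wz": 0},
    {"tx": 0, "ty": 0, "tz": -1.8, "wx": 0, "wy": 0, "wz": 0},
    {"tx": 0, "ty": 0, "tz": -2.0, "wx": 0, "wy": 0, "wz": 0},
    {"tx": 0, "ty": 0, "tz": -2.0, "wx": 0, "wy": 0, "wz": 0},
  ],
  claw=0.55,
)

```text
time: 8.8
eef_pos: [0.4809, -0.1209, 0.1966]
ee_rot: [-0.001, 0.827, 0.562, 0.002]
contact_force: [1.1, -0.1, 0.8]
width: 0.0503
```

```bash
python3 -c "
from h import *
for c in ('wrist','top'):
    im,d,W=cloud(c); cv2.imwrite('pics/%s2.png'%c,im); blobs(W,d,.09); 
plan([.5620,-.1584,.12],-22)"
```

```text
540 mean [ 0.481  -0.1208  0.0971] rect [array([ 480.7276, -121.5478]), array([49.7766,  9.6943]), np.float64(68.1567)] z [0.094  0.0972 0.1014]
782 mean [ 0.5623 -0.1573  0.1019] rect [array([ 562.4069, -157.9567]), array([28.5823, 28.8762]), np.float64(84.364)] z [0.0999 0.102  0.1032]
t [-0.09   1.511  1.242] w [-0.019 -0.023  0.036] now 8.9 [ 0.4799 -0.1203  0.1948] F [ 0.5  0.7 -1.1] M [-0.1   0.06  0.02] w 0.0506 j [-0.49 -0.03  1.84  0.    1.34 -0.12] yang -21.6
```

View pics/wrist2.png

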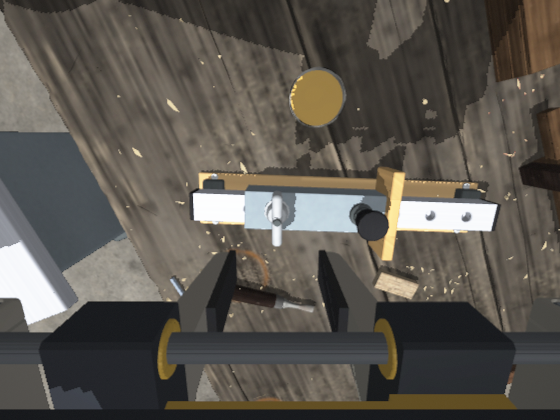

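The wing now stands across the tube at 68°, the 1.6 rad stop, at about (278,215), with the knob at (373,225). Next is the knob.

send_rows(
  moves=[
    {"tx": -0.08, "ty": 0.8, "tz": 0.2, "wx": 0, "wy": 0, "wz": 0.24},
    {"tx": -0.08, "ty": 1.51, "tz": 0.5, "wx": 0, "wy": 0, "wz": 0.24},
    {"tx": -0.08, "ty": 1.51, "tz": 1.0, "wx": 0, "wy": 0, "wz": 0.24},
    {"tx": -0.08, "ty": 1.51, "tz": 1.5, "wx": 0, "wy": 0, "wz": 0.24},
    {"tx": -0.08, "ty": 1.51, "tz": 1.8, "wx": 0, "wy": 0, "wz": 0.24},
    {"tx": -0.08, "ty": 1.51, "tz": 1.95, "wx": 0, "wy": 0, "wz": 0.24},
    {"tx": -0.08, "ty": 1.51, "tz": 1.95, "wx": 0, "wy": 0, "wz": 0.24},
  ],
)

```text
time: 9.78
eef_pos: [0.5619, -0.1575, 0.0772]
ee_rot: [-0.003, 0.839, 0.544, 0.001]
contact_force: [-0.4, 0.2, 0.2]
width: 0.0507
```

send_rows(
  moves=[
    {"tx": 0, "ty": 0, "tz": 0, "wx": 0, "wy": 0, "wz": 0},
    {"tx": 0, "ty": 0, "tz": 0, "wx": 0, "wy": 0, "wz": 0},
    {"tx": 0, "ty": 0, "tz": 0, "wx": 0, "wy": 0, "wz": 0},
    {"tx": 0, "ty": 0, "tz": 0, "wx": 0, "wy": 0, "wz": 0},
    {"tx": 0, "ty": 0, "tz": 0, "wx": 0, "wy": 0, "wz": 0},
    {"tx": 0, "ty": 0, "tz": 0, "wx": 0, "wy": 0, "wz": 0},
  ],
  claw=0,
)

```text
time: 10.52
eef_pos: [0.5626, -0.1578, 0.0782]
ee_rot: [-0.002, 0.839, 0.544, 0.001]
contact_force: [0.4, 1.1, 5.5]
width: 0.0285
```

```bash
python3 -c "
from h import *
plan([.5624,-.158,.078],-24)"
```

```text
t [-0.004 -0.002  0.003] w [-0.014 -0.022 -0.004] now 10.525 [ 0.5626 -0.1578  0.0782] F [0.4 1.1 5.5] M [-0.04  0.09 -0.  ] w 0.0285 j [-0.48  0.32  1.69  0.    1.14 -0.06] yang -24.0
```

send_rows(
  moves=[
    {"tx": 0, "ty": 0, "tz": 0, "wx": 0, "wy": 0, "wz": 0},
    {"tx": 0, "ty": 0, "tz": 0, "wx": 0, "wy": 0, "wz": 0},
  ],
)

```text
time: 10.78
eef_pos: [0.5626, -0.1578, 0.0782]
ee_rot: [-0.002, 0.839, 0.544, 0.001]
contact_force: [-0.7, -0.3, 3.3]
width: 0.0289
```

send_rows(
  moves=[
    {"tx": 0, "ty": 0, "tz": -0.05, "wx": 0, "wy": 0, "wz": 0},
    {"tx": 0, "ty": 0, "tz": -0.1, "wx": 0, "wy": 0, "wz": 0},
    {"tx": 0, "ty": 0, "tz": -0.15, "wx": 0, "wy": 0, "wz": 0},
    {"tx": 0, "ty": 0, "tz": -0.21, "wx": 0, "wy": 0, "wz": 0},
    {"tx": 0, "ty": 0, "tz": -0.21, "wx": 0, "wy": 0, "wz": 0},
    {"tx": 0, "ty": 0, "tz": -0.21, "wx": 0, "wy": 0, "wz": 0},
  ],
)

```text
time: 11.52
eef_pos: [0.5618, -0.1575, 0.0902]
ee_rot: [-0.003, 0.839, 0.544, 0.0]
contact_force: [-1.5, 0.0, -9.1]
width: 0.0283
```

```bash
python3 -c "
from h import *
im,d=get_image('side'); k=calibration('side')
cv2.imwrite('pics/s3.png',cv2.resize(im[110:320,200:480],None,fx=2.5,fy=2.5))
plan([.5626,-.1578,.0915],-24)"
```

```text
t [ 0.001  0.013 -0.023] w [-0.025 -0.022 -0.004] now 11.575 [ 0.5618 -0.1575  0.0902] F [-1.3  0.6 -8.7] M [-0.01  0.36 -0.01] w 0.0282 j [-0.48  0.31  1.68  0.    1.16 -0.06] yang -24.0
```

View pics/s3.png

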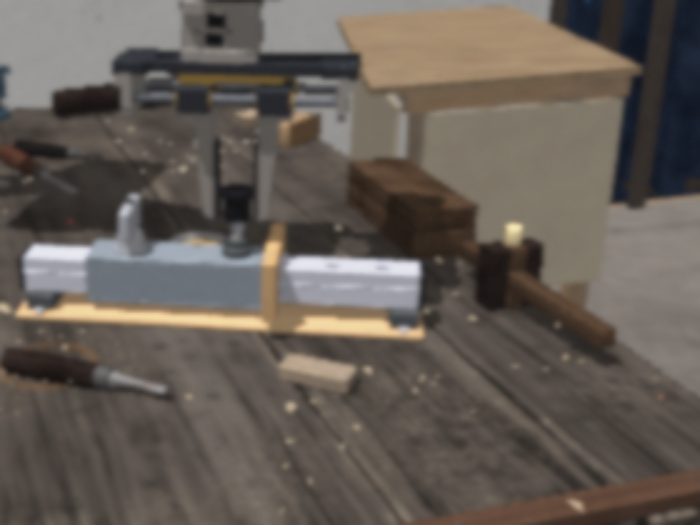

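The crop shows the knob raised between the fingers at (237,200). The downward force of about 8.7 N matches the spring at about 12 mm lift. Now slide the sleeve 40 mm along tool y.

send_rows(
  moves=[
    {"tx": 0, "ty": 0.08, "tz": -0.03, "wx": 0, "wy": 0, "wz": 0},
    {"tx": 0, "ty": 0.16, "tz": -0.03, "wx": 0, "wy": 0, "wz": 0},
    {"tx": 0, "ty": 0.25, "tz": -0.03, "wx": 0, "wy": 0, "wz": 0},
    {"tx": 0, "ty": 0.34, "tz": -0.03, "wx": 0, "wy": 0, "wz": 0},
    {"tx": 0, "ty": 0.43, "tz": -0.03, "wx": 0, "wy": 0, "wz": 0},
    {"tx": 0, "ty": 0.52, "tz": -0.03, "wx": 0, "wy": 0, "wz": 0},
    {"tx": 0, "ty": 0.6, "tz": -0.03, "wx": 0, "wy": 0, "wz": 0},
    {"tx": 0, "ty": 0.67, "tz": -0.03, "wx": 0, "wy": 0, "wz": 0},
    {"tx": 0, "ty": 0.68, "tz": -0.03, "wx": 0, "wy": 0, "wz": 0},
    {"tx": 0, "ty": 0.68, "tz": -0.03, "wx": 0, "wy": 0, "wz": 0},
  ],
)

```text
time: 12.82
eef_pos: [0.5995, -0.1742, 0.0919]
ee_rot: [-0.003, 0.839, 0.544, 0.001]
contact_force: [0.8, 1.3, -10.2]
width: 0.0286
```

```bash
python3 -c "
from h import *
p=np.array([.5626,-.1578]); t=np.array([np.cos(np.radians(-24)),np.sin(np.radians(-24))])
plan([*(p+.04*t),.078],-24)
im,d,W=cloud('top'); blobs(W,d,.09,.1)
im,d,W=cloud('side'); blobs(W,d,.085,.12)
for n in('sleeve','wing_nut'):
  for c in('side','top'): print(n,c,[(r['centre'].round(4) if hasattr(r['centre'],'round') else r['centre'],r['p']) for r in search_frame(n,c)[:1]])
"
```

```text
t [-0.001 -0.005  0.232] w [-0.02  -0.023 -0.004] now 12.825 [ 0.5995 -0.1742  0.0919] F [  0.8   1.3 -10.2] M [ 0.14 -0.03  0.04] w 0.0286 j [-0.48  0.4   1.56  0.    1.19 -0.06] yang -24.0
371 mean [ 0.5971 -0.1831  0.1065] rect [array([ 598.7468, -177.2678]), array([28.5687, 55.5049]), np.float64(75.6994)] z [0.0924 0.1071 0.1175]
81 mean [ 0.5158 -0.1493  0.0943] rect [array([ 517.9276, -141.721 ]), array([51.1216,  8.8089]), np.float64(67.431)] z [0.086  0.095  0.1016]
sleeve side [([0.5664, -0.1745, 0.0507], 0.68)]
sleeve top [([0.6027, -0.2188, 0.0566], 0.62)]
wing_nut side [([0.5161, -0.1499, 0.0801], 0.53)]
wing_nut top []
```

The TCP is 40 mm on and the wing has moved with it. Lower the pin.

send_rows(
  moves=[
    {"tx": 0, "ty": 0, "tz": 0.04, "wx": 0, "wy": 0, "wz": 0},
    {"tx": 0, "ty": 0, "tz": 0.08, "wx": 0, "wy": 0, "wz": 0},
    {"tx": 0, "ty": 0, "tz": 0.12, "wx": 0, "wy": 0, "wz": 0},
    {"tx": 0, "ty": 0, "tz": 0.16, "wx": 0, "wy": 0, "wz": 0},
    {"tx": 0, "ty": 0, "tz": 0.2, "wx": 0, "wy": 0, "wz": 0},
    {"tx": 0, "ty": 0, "tz": 0.24, "wx": 0, "wy": 0, "wz": 0},
    {"tx": 0, "ty": 0, "tz": 0.25, "wx": 0, "wy": 0, "wz": 0},
    {"tx": 0, "ty": 0, "tz": 0.25, "wx": 0, "wy": 0, "wz": 0},
  ],
)

```text
time: 14.12
eef_pos: [0.5999, -0.1744, 0.0782]
ee_rot: [-0.002, 0.839, 0.544, 0.001]
contact_force: [-2.6, 2.8, 2.7]
width: 0.0285
```

```bash
python3 -c "
from h import *
p=np.array([.5626,-.1578]); t=np.array([np.cos(np.radians(-24)),np.sin(np.radians(-24))])
plan([*(p+.04*t),.078],-24)
im,d,W=cloud('side'); blobs(W,d,.085,.12)
cv2.imwrite('pics/s4.png',cv2.resize(im[150:270,220:400],None,fx=4,fy=4))
"
```

```text
t [-0.    -0.015  0.004] w [-0.011 -0.022 -0.004] now 14.125 [ 0.5999 -0.1744  0.0782] F [-2.6  2.8  2.7] M [ 0.45  0.68 -0.06] w 0.0285 j [-0.48  0.42  1.56  0.    1.16 -0.06] yang -24.0
383 mean [ 0.5974 -0.1838  0.1009] rect [array([ 599.3091, -180.4301]), array([24.6818, 60.0261]), np.float64(58.1912)] z [0.0868 0.101  0.1177]
79 mean [ 0.516  -0.1496  0.0944] rect [array([ 518.8016, -141.9115]), array([50.6055,  8.7503]), np.float64(65.5018)] z [0.0861 0.0952 0.1015]
```

View pics/s4.png

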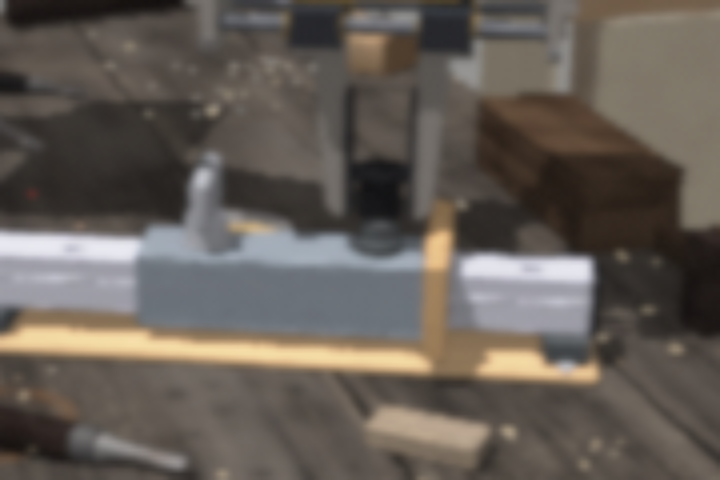

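The knob is down on its collar at (378,215), with the wing at (207,200) still across the tube. I'll press gently to confirm the pin is home.

send_rows(
  moves=[
    {"tx": 0, "ty": 0, "tz": 0.02, "wx": 0, "wy": 0, "wz": 0},
    {"tx": 0, "ty": 0, "tz": 0.03, "wx": 0, "wy": 0, "wz": 0},
    {"tx": 0, "ty": 0, "tz": 0.03, "wx": 0, "wy": 0, "wz": 0},
    {"tx": 0, "ty": 0, "tz": 0.03, "wx": 0, "wy": 0, "wz": 0},
  ],
)

```text
time: 14.68
eef_pos: [0.6002, -0.1745, 0.0781]
ee_rot: [-0.002, 0.839, 0.544, 0.001]
contact_force: [-6.7, 4.0, 8.8]
width: 0.0285
```

Run:
```python
from h import *
plan([.5991,-.1741,.078],-24)
im,d,W=cloud('side')
m=silhouettes('knob','side'); 
for r in m[:2]:
    w=W[r["region"]&(d>0)]; print("knob side",r["p"],len(w),np.percentile(w[:,2],[2,50,98]).round(4),w.mean(0).round(4))
im,d,W=cloud('top')
for n in("wax_tin_center","offcut1_center","gouge_center"):
    for r in search_frame(n,"top")[:1]: print(n,np.round(r["centre"],3),round(r["p"],2))
```

```text
t [-0.001 -0.019  0.002] w [-0.009 -0.021 -0.002] now 14.675 [ 0.6002 -0.1745  0.0781] F [-6.7  4.   8.8] M [0.69 1.27 0.02] w 0.0285 j [-0.48  0.42  1.56  0.    1.16 -0.06] yang -24.0
wax_tin_center [ 0.587 -0.286  0.007] 0.5
offcut1_center [ 0.586 -0.284  0.013] 0.57
gouge_center [ 0.406 -0.232  0.014] 0.58
```

The stop is hard at the same height as before. The 8 N along the tube shows the pin is captured in the hole. I'll relieve that side load, then hand in.

send_rows(
  moves=[
    {"tx": 0, "ty": -0.015, "tz": 0.015, "wx": 0, "wy": 0, "wz": 0},
    {"tx": 0, "ty": -0.015, "tz": 0.015, "wx": 0, "wy": 0, "wz": 0},
    {"tx": 0, "ty": -0.015, "tz": 0.015, "wx": 0, "wy": 0, "wz": 0},
    {"tx": 0, "ty": -0.015, "tz": 0.015, "wx": 0, "wy": 0, "wz": 0},
    {"tx": 0, "ty": -0.015, "tz": 0.015, "wx": 0, "wy": 0, "wz": 0},
  ],
)

```text
time: 15.6
eef_pos: [0.6, -0.1745, 0.0782]
ee_rot: [-0.001, 0.839, 0.544, 0.002]
contact_force: [-2.9, 3.2, 5.7]
width: 0.0288
```

```bash
python3 -c "
from h import *
plan([.5991,-.1741,.078],-24)
s=manip.get_state()
ok=abs(s['eef_pos'][2]-.078)<.0015 and .027<s['width']<.031 and np.hypot(*(s['eef_pos'][:2]-[.5991,-.1741]))<.002
print(ok, manip.hand_in() if ok else '')"
```

```text
t [-0.001 -0.017  0.003] w [ 0.    -0.021 -0.003] now 15.6 [ 0.6    -0.1745  0.0782] F [-2.9  3.2  5.7] M [ 0.42  0.58 -0.03] w 0.0288 j [-0.48  0.42  1.56  0.    1.16 -0.06] yang -24.0
the job is handed in; nothing more can be done
True None
```

The job is handed in at 15.6 s. I loosened the wing nut, pulled the knob, slid the sleeve out one hole, let the pin down, and finished still gripping the knob. No verdict came back.

**Wing nut:** I turned it to its stop. The wrist camera then measured the wing at 68°, which is about 1.6 rad, and it still stood across the tube after the slide. My first grip caught the hub (19 mm opening), so I opened, raised about 9 mm and gripped the wing at 10 mm.

**Plunger and sleeve:**
- **Pull:** I lifted the plunger about 12–14 mm, with the wrist force near the expected spring force.
- **Slide:** The tool ended about 41 mm from where it first gripped the knob, and the wing nut had moved with the sleeve.

**Pin home:**
- **Height:** The tool came back to its original grip height of 78.2 mm.
- **Press:** Pressing down met a hard stop.
- **Side load:** The pin held against about 8 N along the tube, which I eased to about 4 N before handing in.

The knob was still gripped at 28.8 mm.

**Checks that failed or disagreed:**
- **Bystanders:** The last top view put the offcut and chisel within about 5 mm of where they started. The network's answer for the tin landed on the offcut instead, so I did not confirm the tin's position; I never moved near it.
- **Knob in the side view:** The network's knob outline found nothing in the last picture, so the pin being home rests on height and force alone.

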